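# Lay out two wall brackets in the inspection tray and light the lamp

## Robot

A 6-joint arm with a two-finger parallel gripper is mounted at the origin on the work surface. World frame = base frame: x ahead of the robot, y to its left, z up, the work surface at z = 0. Lengths are in m, angles in degrees, forces in N, time in s.
With the tool pointing down it reaches from about 0.375 to 0.975 m from the base axis. Payload 3.8 kg.
Tool frame: the origin (TCP) lies between the finger pads; the fingertips stand 14 mm ahead of it and the grasp point (between the pads) lies 5 mm behind it (arm.tcp_to_tips is the distance from the TCP to the fingertips, in m); y points along the fingers, z is the direction in which the jaws open and shut, and the axes are right-handed (so a half turn about y gives the same grasp; the last joint's range is limited). The gripper opens to 88 mm and grips with 3 to 60 N. Pads are 18 mm wide; open, the fingers measure 123 mm over their backs; the gripper's body (75 mm by 187 mm) begins 45 mm behind the grasp point.
Start: joints at [-76.828, 15.12, 91.902, -0, 72.978, -2.114], TCP at [0.178, -0.651, 0.228] pointing down, gripper open.
Joint ranges: [-150.88, 150.88], [-54.13, 125.18], [17.81, 147.31], [-75.09, 255.09], [0, 152.58], [-146.25, 146.25]. Speed limits (degrees/s): [147.25, 147.25, 180, 180, 180, 180].

## Interface

Orientations are given as [roll, pitch, yaw] about the fixed x, y, z axes, in that order (R = Rz(yaw) Ry(pitch) Rx(roll)).
In Python, from rig import arm gives the robot as it stands.
- The arm moves only by the shell command python3 -m handwheel 'ROWS' [OPENING]. ROWS is JSON, a list of rows, each a list of 6 numbers: the shift along the tool's x, y, z in cm, then the turn, a rotation vector about the tool's x, y, z in rad. A call has 1 to 20 rows; each row is the pose to reach, as a shift and turn from the pose commanded when the call began, along the tool's axes at that moment; what a row does not reach only later rows make up. A row lasts 1/10 s, in which the tool goes at most 50 mm and 8.59 degrees, less where a joint would pass 70% of its speed; a pose out of reach is approached as far as the arm can. A call with a gripper value outside its range is refused whole. OPENING is the finger opening in cm, from 0 to 8.81, set as the call begins (- or left out, the last holds). The fingers move at their own pace and stop on an object; the grip force is fixed at half the most. Time passes only in rows, so rows that repeat a pose let the fingers close. It gives the time, the measured TCP pose, the force and the opening at its end, in the units of the state.
- arm.state(): the state, without advancing time (a new reading comes with each control period).
- arm.grab_frame(name): name is "side" or "top" or "wrist"; returns a dict with "image" (480x640x3 uint8, red, green, blue), "z_map" (480x640 float32, m along the optical axis (not along the pixel's ray), 0 where there is no reading), "fov_y" (degrees; the focal length in pixels is half the picture's height over the tangent of half this angle, whatever the lens; pixels are square), "cx", "cy" (the principal point, pixels), "D" ([k1, k2, p1, p2, k3] as OpenCV has them; the pictures are not rectified), "extrinsics" (4x4, takes a point from world to camera coordinates); the wrist camera has in their place "mount" (4x4, takes a point from camera to tool coordinates, whose origin is the TCP and whose axes are the tool frame's). Camera axes: x right, y up, looking along -z (the intrinsics and any distortion apply to the point x, -y, -z); pixel columns grow to the right and rows downward; lengths in m; the calibration is good to about 2 mm. A picture is of the moment at which its call begins: read the wrist's pose just before it.
- arm.sign_off(): hands the job in, once; it reports no verdict.
Trained networks look in a picture, given as the dict that the camera call returned (one of the last four; its "shot" number tells which), for a name from the list of things; names that differ only in an ending like _2 or _b are one class to them, and where a whole thing is asked for, a point or a joint stands for the part that bears it (a point fixed in the world has none). Each returns a list of dicts, best first, with "conf" (0 to 1); they miss things now and then, are a little off and sometimes report something else, mostly with a low value. They report only what shows in the picture. A call takes as long as a camera call. They do not tell look-alikes from the thing itself.
- arm.search_frame(query, picture): "position" ([column, row] in pixels, amid what is visible of it).
The state is a dict: "time": time; "joint_positions": joint angles; "qvel": joint speeds; "joint_efforts": joint torques, N m; "tcp_pos": TCP position; "ee_rot": TCP orientation; "wrist_force": force on the tool from outside, world axes, zero at the start; "torque": the same for the moment, N m; "width": opening from 0.0 (shut) to 1.0 (fully open).
Only numpy, scipy, OpenCV 4.12 (cv2) and the standard library are available. Lean on these libraries where they do the work, as an engineer would, in place of code of your own. Each camera call takes 0.05 s, during which the arm holds its last target. There are 200 camera calls.

## Task

Lay the two brass wall brackets out for inspection: set each one down gently, flat on the floor of its own matching pocket in the wooden tray and the right way round. When both are in, pull the inspection lamp's knob straight out as far as it goes to switch it on and let it spring back to rest. Leave everything else on the bench where it is.

Things in the scene. Friction and masses are not known exactly. Their poses are not given: they have to be found in the camera images.
- eye_bracket: Loose flat brass bracket, 140 mm long, 12 mm thick, 0.3 to 0.55 kg: a shank 26 mm wide ending in a round eye 48 mm across with a 20 mm bore. Lies flat. Origin: underside, mid length and width; x along it to the eye, z up. Eye centre x = +46 mm, shank x = -70 to +24 mm. Grip across the shank at its balance point x = +4 mm. Either face may be up.
- tee_bracket: Loose flat T-shaped brass bracket, 126 mm long, 12 mm thick, 0.3 to 0.52 kg: a shank 26 mm wide ending in a crosspiece 68 mm wide. Lies flat. Origin: underside, mid length and width; x along it to the crosspiece, z up. Crosspiece x = +35 to +63 mm, shank x = -63 to +35 mm. Grip across the shank at its balance point x = +13 mm. Either face may be up.
- eye_head (a point): Centre of the eye of the eye bracket, at half its thickness (bracket x = +46 mm).
- eye_tail (a point): Middle of the plain end of the eye bracket's shank, at half its thickness (bracket x = -70 mm).
- tee_head (a point): Centre of the crosspiece of the T bracket, at half its thickness (bracket x = +49 mm).
- tee_tail (a point): Middle of the plain end of the T bracket's shank, at half its thickness (bracket x = -63 mm).
- tray: Fixed light-wood tray 182 (x) by 172 (y) by 18 mm high. Origin: centre of underside. Two grey-floored pockets along x, side by side, each cut to one bracket's outline with 4 mm play all round, 10 mm deep, floor 8 mm above the bench. An equally deep finger groove, 44 mm wide, crosses the tray along y at x = 0, open at both sides; laid brackets have their balance points there, shanks 56 mm apart.
- eye_pocket_head (a point): In the tray at (42, -46, 14) mm: where the eye's centre belongs, 6 mm above the pocket floor. This pocket's wide end is towards the tray's +x, so the laid eye bracket's x runs along the tray's +x.
- eye_pocket_tail (a point): In the tray at (-74, -46, 14) mm: where the plain end of the eye bracket's shank belongs, 6 mm above the pocket floor.
- tee_pocket_head (a point): In the tray at (-36, 36, 14) mm: where the crosspiece's centre belongs, 6 mm above the pocket floor. This pocket's wide end is towards the tray's -x, so the laid T bracket's x runs along the tray's -x.
- tee_pocket_tail (a point): In the tray at (76, 36, 14) mm: where the plain end of the T bracket's shank belongs, 6 mm above the pocket floor.
- lamp: Fixed low inspection lamp: grey box 140 (x) by 110 (y) by 74 mm high; over its rear a dark LED bar up to 150 mm above the bench, starting 60 mm behind the front face. Origin: centre of underside. The front face (x = -70 mm) looks along its own -x and carries the knob at y = 0, 45 mm above the bench.
- knob_grip (a point): Centre of the lamp knob's head, a black round mushroom 38 mm across and 22 mm long whose axis is level, along the lamp's x. It moves with the knob; at rest it is 29 mm in front of the lamp's front face (lamp x = -99 mm) and 45 mm above the bench. It can be pinched across its sides from above.
- lamp_knob (a joint): How far the knob is pulled out, in m: 0 at rest, 0.014 fully out, along the lamp's -x (level, away from its front face). The lamp switches on beyond 0.010. A spring draws the knob back: about 2.5 N at rest rising to 8 N fully out.
- spool: Bystander: red wooden spool 64 mm across, 70 mm high. Origin under its centre.
- washer: Bystander: steel thrust washer 76 mm across, 7 mm high, lying flat. Origin under its centre.
- dome_cap: Bystander: copper dome cap 76 mm across, 60 mm high. Origin under its centre.
- bushing: Bystander: ceramic-lined brass bushing 52 mm across, 51 mm high. Origin under its centre.
- brush: Bystander: bench brush 170 mm long, lying along its x between the brackets and the tray. Origin under its middle.
- v_block: Bystander: dark steel V-block 70 by 54 mm, 40 mm high. Origin under its centre.
There are look-alikes about, which are no part of the job. Leave any red look-alike of the eye_bracket alone.

How it is judged:
By the outcome, as a careful person would: the job done as asked, in the order asked, and still so for the second after the job is handed in, with the robot touching nothing.
It also fails if it takes over 72 s, if anything falls off the work surface, if the arm or the gripper's body presses on something with over 40 N, if the wrist force passes 120 N, or if a joint passes its speed limit or range.

## Working session

There is one attempt and no reset: what is moved stays moved. The work goes in short steps, Python scripts to look and compute and a shell command to move; the robot and the scene stay as the last step left them, time stands still between calls to the robot, and variables do not carry over. Pictures are saved under pics/ and viewed, about 8 in all and at most 12, crops included, and the job is handed in when it is done.

```bash
mkdir -p pics
cat > h.py <<'E'
import numpy as np, cv2, json
from rig import arm
from scipy.spatial.transform import Rotation as R
def snap(n):
    s=arm.state(); p=arm.grab_frame(n)
    if n=="wrist":
        T=np.eye(4);T[:3,:3]=R.from_euler('xyz',s['ee_rot'],degrees=True).as_matrix();T[:3,3]=s['tcp_pos']
        p['c2w']=T@np.array(p['mount'])
    else: p['c2w']=np.linalg.inv(np.array(p['extrinsics']))
    f=240/np.tan(np.radians(p['fov_y'])/2)
    p['K']=np.array([[f,0,p['cx']],[0,f,p['cy']],[0,0,1.]])
    return p
def rays(p,uv):
    n=cv2.undistortPoints(np.array(uv,float).reshape(-1,1,2),p['K'],np.array(p['D'],float)).reshape(-1,2)
    d=np.c_[n[:,0],-n[:,1],-np.ones(len(n))]
    return d@p['c2w'][:3,:3].T, p['c2w'][:3,3]
def onplane(p,uv,z):
    d,o=rays(p,uv); return o+d*((z-o[2])/d[:,2])[:,None]
def proj(p,X):
    X=np.atleast_2d(X); w=np.linalg.inv(p['c2w']); c=X@w[:3,:3].T+w[:3,3]
    q=np.c_[c[:,0],-c[:,1],-c[:,2]]
    return cv2.projectPoints(q,np.zeros(3),np.zeros(3),p['K'],np.array(p['D'],float))[0].reshape(-1,2)
def depthpts(p,uv):
    d,o=rays(p,uv); uv=np.array(uv).astype(int); z=p['z_map'][uv[:,1],uv[:,0]]; return o+d*z[:,None]
def save(p,name,img=None):
    cv2.imwrite('pics/'+name,cv2.cvtColor(p['image'] if img is None else img,cv2.COLOR_RGB2BGR))
E
python3 - <<'E'
from h import *
p=snap('top'); save(p,'top.png')
print(arm.state()); print(p['c2w'].round(3),p['K'],p['D'])
for q in ['eye_bracket','tee_bracket','eye_head','eye_tail','tee_head','tee_tail','tray','eye_pocket_head','eye_pocket_tail','tee_pocket_head','tee_pocket_tail','lamp','knob_grip','brush']:
    for r in arm.search_frame(q,p)[:3]:
        u=r['position']; print(q,round(r['conf'],2),np.round(u,1),depthpts(p,[u])[0].round(3))
E
```

```text
{'time': 0.05, 'joint_positions': array([-7.68275264e+01,  1.51685188e+01,  9.19766340e+01, -4.04693621e-04,
        7.29781012e+01, -2.11222159e+00]), 'qvel': array([ 0.03849633, -0.08089064, -0.12420167, -0.04546712, -0.05064259,
        0.11292777]), 'joint_efforts': array([ 2.18238361e-04, -5.03945553e+01, -3.58336186e+01,  7.29180593e-02,
        2.39013409e-02, -7.35585195e-05]), 'tcp_pos': array([ 0.1777995, -0.6504374,  0.2270391]), 'ee_rot': array([-9.01231845e+01,  4.15630729e-03, -1.64715190e+02]), 'wrist_force': array([0.43621824, 1.36563122, 0.43500502]), 'torque': array([-0.01655649, -0.01912734, -0.0351662 ]), 'width': 0.9977787454577499}
[[ 0.003  0.987 -0.16   0.367]
 [-1.     0.002 -0.005 -0.133]
 [-0.005  0.16   0.987  1.377]
 [ 0.     0.     0.     1.   ]] [[512.62855524   0.         321.94776422]
 [  0.         512.62855524 245.45934912]
 [  0.           0.           1.        ]] [0.04284999 0.         0.         0.         0.        ]
eye_bracket 0.86 [407.7 248.4] [ 0.582 -0.357  0.007]
eye_bracket 0.81 [444.1 296. ] [ 0.454 -0.449  0.012]
eye_bracket 0.68 [515
[... 418 characters left out ...]
] [ 0.402 -0.321  0.011]
tee_tail 0.85 [391.4 316.2] [ 0.4   -0.309  0.008]
tray 0.82 [252.2 253.4] [0.567 0.062 0.011]
eye_pocket_head 0.72 [251.8 250.4] [0.575 0.064 0.009]
eye_pocket_head 0.56 [241.8 183.4] [ 0.766  0.098 -0.005]
eye_pocket_head 0.46 [321.  177.4] [ 0.761 -0.123  0.069]
eye_pocket_tail 0.96 [250.4 252.2] [0.571 0.068 0.007]
tee_pocket_head 0.95 [249.8 254.3] [0.565 0.069 0.007]
tee_pocket_tail 0.66 [249.5 258.1] [0.554 0.069 0.011]
lamp 0.68 [137.  260.4] [0.532 0.328 0.125]
knob_grip 0.73 [405.9 248.6] [ 0.581 -0.351  0.011]
knob_grip 0.66 [154.5 295.4] [0.451 0.301 0.063]
knob_grip 0.63 [393.9 313.9] [ 0.406 -0.316  0.009]
brush 0.96 [329.  260.8] [ 0.546 -0.144  0.021]
```

View pics/top.png

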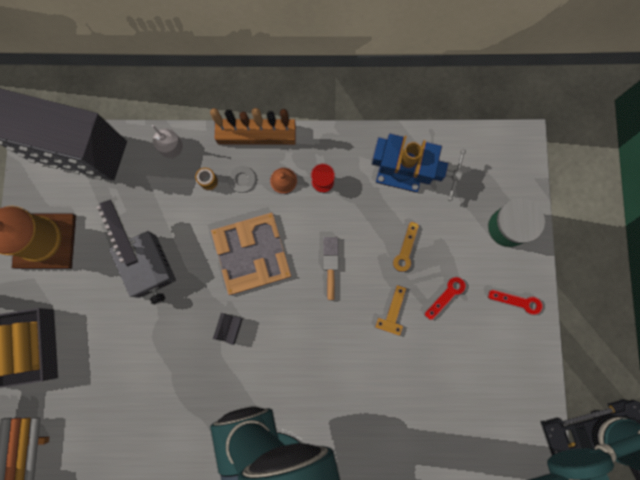

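Run:
```python
from h import *
im=cv2.cvtColor(cv2.imread('pics/top.png'),cv2.COLOR_BGR2RGB)
a=cv2.resize(im[205:345,370:470],None,fx=4,fy=4,interpolation=cv2.INTER_CUBIC)
b=cv2.resize(im[205:345,205:305],None,fx=4,fy=4,interpolation=cv2.INTER_CUBIC)
save(None,'crop.png',np.hstack([b,a]))
```

```text
(no output)
```

View pics/crop.png

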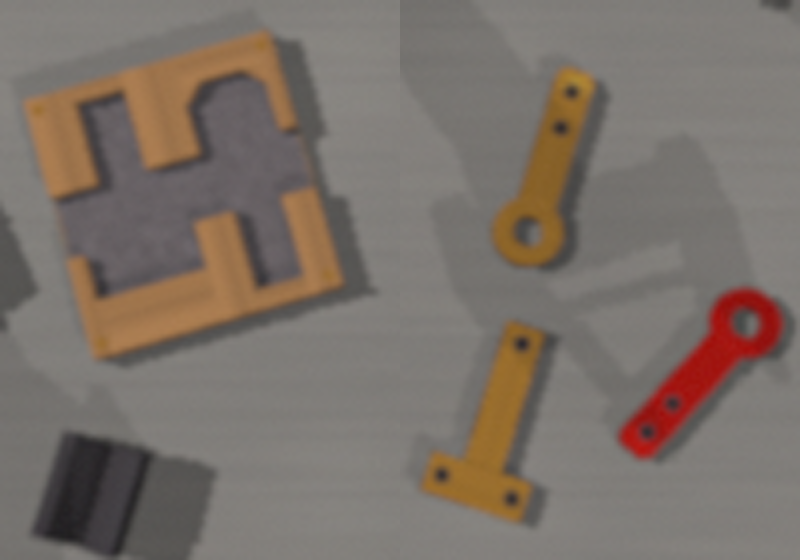

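```bash
cat >> h.py <<'E'
def colmask(p,lo,hi,ctr,rad,z):
    hsv=cv2.cvtColor(p['image'],cv2.COLOR_RGB2HSV); m=cv2.inRange(hsv,np.array(lo),np.array(hi))
    v,u=np.nonzero(m); X=onplane(p,np.c_[u,v],z)
    k=np.hypot(*(X[:,:2]-ctr).T)<rad
    m2=np.zeros_like(m); m2[v[k],u[k]]=255
    n,l,st,_=cv2.connectedComponentsWithStats(m2); i=1+np.argmax(st[1:,4]) 
    m2=(l==i).astype(np.uint8)
    v,u=np.nonzero(m2); return m2,np.c_[u,v],onplane(p,np.c_[u,v],z)
BR=((14,110,50),(32,255,255)); WOOD=((5,70,60),(22,200,255))
def bracket(p,ctr,L,W,z=.012,rad=.1):
    m,uv,X=colmask(p,*BR,ctr,rad,z); X=X[:,:2]
    c=X.mean(0); w,V=np.linalg.eigh(np.cov((X-c).T)); a=V[:,1]
    s=(X-c)@a; t=(X-c)@np.array([-a[1],a[0]])
    if abs(s.min())<abs(s.max()): pass
    # head is the heavy (short) side of the centroid
    if s.max()>-s.min(): a=-a; s=-s; t=-t
    n=np.array([-a[1],a[0]])
    q=lambda x:(np.percentile(x,.1),np.percentile(x,99.9))
    (s0,s1),(t0,t1)=q(s),q(t)
    o=c+a*(s0+s1)/2+n*(t0+t1)/2
    print('len %.4f (%.3f) wid %.4f (%.3f) origin %s yaw %.2f n %d'%(s1-s0,L,t1-t0,W,o.round(4),np.degrees(np.arctan2(a[1],a[0])),len(X)))
    return o,np.degrees(np.arctan2(a[1],a[0]))
E
python3 - <<'E'
from h import *
p=snap('top')
bracket(p,[.582,-.357],.14,.048); bracket(p,[.406,-.308],.126,.068)
m,uv,X=colmask(p,*WOOD,[.57,.065],.14,.018)
r=cv2.minAreaRect(X[:,:2].astype(np.float32)); print('tray',r)
uv=np.array([[211,229.5],[272.5,213],[291,276],[229,294]]); print(onplane(p,uv,.018).round(3), onplane(p,uv,.018).mean(0))
# lamp
v,u=np.mgrid[190:310,90:180]; uv=np.c_[u.ravel(),v.ravel()]; D=depthpts(p,uv)
k=(D[:,2]>.066)&(D[:,2]<.08); print('box',cv2.minAreaRect(D[k,:2].astype(np.float32)),k.sum())
k=(D[:,2]>.14)&(D[:,2]<.16); print('bar',cv2.minAreaRect(D[k,:2].astype(np.float32)),k.sum())
print('mount',np.array(snap('wrist')['mount']).round(3))
E
```

```text
len 0.1374 (0.140) wid 0.0454 (0.048) origin [ 0.5871 -0.3536] yaw 161.60 n 520
len 0.1235 (0.126) wid 0.0666 (0.068) origin [ 0.4202 -0.3164] yaw 161.58 n 613
tray ((0.5133646130561829, 0.04983053728938103), (0.07234114408493042, 0.17426076531410217), 16.845806121826172)
[[ 0.631  0.174  0.018]
 [ 0.677  0.009  0.018]
 [ 0.505 -0.043  0.018]
 [ 0.457  0.12   0.018]] [0.56743488 0.06490457 0.018     ]
box ((0.5159991383552551, 0.33435389399528503), (0.17961819469928741, 0.11202074587345123), 25.55364990234375) 1940
bar ((0.5990925431251526, 0.37597206234931946), (0.1681404858827591, 0.03956570476293564), 24.603282928466797) 829
mount [[-0.001 -0.955 -0.298 -0.078]
 [ 0.     0.298 -0.955 -0.156]
 [ 1.    -0.001  0.    -0.001]
 [ 0.     0.     0.     1.   ]]
```

```bash
cat >> h.py <<'E'
def rel(pos,yaw):
    """row from the present pose to TCP pos, tool pointing down, tool x at yaw"""
    s=arm.state(); M=R.from_euler('xyz',s['ee_rot'],degrees=True)
    # keep present small tilt: turn about world z only
    cur=s['ee_rot'][2]; d=(yaw-cur+180)%360-180
    t=M.as_matrix().T@(np.array(pos)-s['tcp_pos'])*100
    rv=M.inv().apply([0,0,np.radians(d)])
    print('row cm',t.round(2),'rv',rv.round(3),'dist %.1f'%np.linalg.norm(t)); return d
E
python3 - <<'E'
from h import *
rel([.545,-.348,.23],161.6)
E
```

```text
row cm [-43.4   -0.17 -19.57] rv [-0.     0.588 -0.   ] dist 47.6
```

```bash
r='[-43.4,-0.2,-19.6,0,0.588,0]'; python3 -m handwheel '[[-43.4,-0.2,-19.6,0,0.588,0],[-43.4,-0.2,-19.6,0,0.588,0],[-43.4,-0.2,-19.6,0,0.588,0],[-43.4,-0.2,-19.6,0,0.588,0],[-43.4,-0.2,-19.6,0,0.588,0],[-43.4,-0.2,-19.6,0,0.588,0],[-43.4,-0.2,-19.6,0,0.588,0],[-43.4,-0.2,-19.6,0,0.588,0],[-43.4,-0.2,-19.6,0,0.588,0],[-43.4,-0.2,-19.6,0,0.588,0],[-43.4,-0.2,-19.6,0,0.588,0],[-43.4,-0.2,-19.6,0,0.588,0],[-43.4,-0.2,-19.6,0,0.588,0],[-43.4,-0.2,-19.6,0,0.588,0],[-43.4,-0.2,-19.6,0,0.588,0]]' 8.8
python3 - <<'E'
from h import *
p=snap('wrist'); save(p,'w1.png'); s=arm.state(); print(s['joint_positions'].round(1),s['ee_rot'])
e=bracket(p,[.587,-.354],.14,.048); t=bracket(p,[.420,-.316],.126,.068)
E
```

```text
time: 2.35
tcp_pos: [0.544, -0.3487, 0.2304]
ee_rot: [-90.0, -0.0, 161.5]
wrist_force: [-0.0, -0.7, -0.6]
width: 0.996
[-34.9  12.   95.5  -0.   72.5  73.7] [-8.99949495e+01  3.91136144e-03  1.61494698e+02]
len 0.1365 (0.140) wid 0.0444 (0.048) origin [ 0.5868 -0.3525] yaw 161.81 n 2845
len 0.1242 (0.126) wid 0.0663 (0.068) origin [ 0.4208 -0.3159] yaw 161.45 n 2265
```

View pics/w1.png

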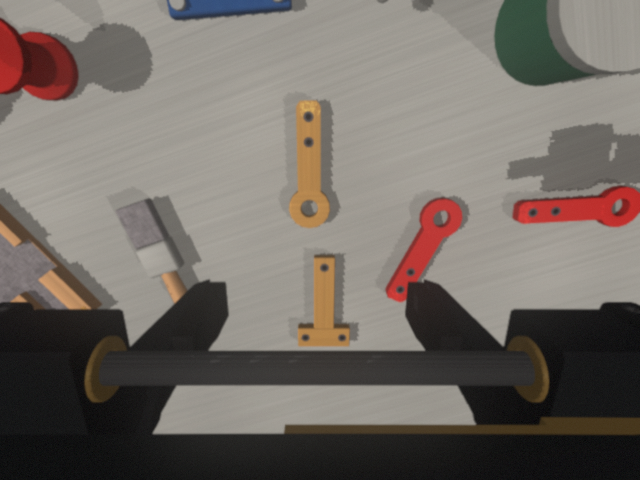

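Run:
```python
from h import *
rel([.583,-.3513,.060],161.8)
rel([.583,-.3513,.017],161.8)
```

```text
row cm [-3.77 17.04 -0.98] rv [-0.    -0.005  0.   ] dist 17.5
row cm [-3.77 21.34 -0.98] rv [-0.    -0.005  0.   ] dist 21.7
```

```bash
python3 -m handwheel '[[-3.8,5,-1,0,-0.005,0],[-3.8,9,-1,0,-0.005,0],[-3.8,13,-1,0,-0.005,0],[-3.8,16,-1,0,-0.005,0],[-3.8,18,-1,0,-0.005,0],[-3.8,19.5,-1,0,-0.005,0],[-3.8,20.5,-1,0,-0.005,0],[-3.8,21,-1,0,-0.005,0],[-3.8,21.3,-1,0,-0.005,0],[-3.8,21.3,-1,0,-0.005,0],[-3.8,21.3,-1,0,-0.005,0]]' 6
```

```text
time: 3.5
tcp_pos: [0.5849, -0.3506, 0.0185]
ee_rot: [-90.0, 0.1, 161.9]
wrist_force: [-0.3, 0.8, 0.4]
width: 0.684
```

```bash
python3 -m handwheel '[[0.1,0.0,0,0,0,0],[0.1,0.0,0,0,0,0],[0.1,0.0,0,0,0,0],[0.1,0.0,0,0,0,0],[0.1,0.0,0,0,0,0],[0.1,0.0,0,0,0,0],[0.1,0.0,0,0,0,0],[0.1,0.0,0,0,0,0]]' 1.5
python3 -m handwheel '[[0,-0.3,0,0,0,0],[0,-1,0,0,0,0],[0,-2.5,0,0,0,0],[0,-4.5,0,0,0,0],[0,-7,0,0,0,0],[0,-9.5,0,0,0,0],[0,-12,0,0,0,0],[0,-14,0,0,0,0],[0,-15,0,0,0,0],[0,-15,0,0,0,0],[0,-15,0,0,0,0]]'
```

```text
time: 4.3
tcp_pos: [0.5832, -0.3498, 0.0172]
ee_rot: [-90.0, -0.0, 161.9]
wrist_force: [-0.1, 0.1, -1.1]
width: 0.168
time: 5.4
tcp_pos: [0.5829, -0.3497, 0.1671]
ee_rot: [-90.0, -0.0, 161.9]
wrist_force: [-1.2, -0.1, -0.9]
width: 0.173
```

Run:
```python
from h import *
p=snap('wrist'); save(p,'w2.png'); s=arm.state(); print(s['joint_positions'].round(1),s['width'])
e=bracket(p,[.587,-.354],.14,.048)
e=bracket(p,[.587,-.354],.14,.048,z=.16)
```

```text
[-33.1  18.   94.9  -0.   67.2  75.1] 0.17379036627277236
len 0.1371 (0.140) wid 0.0445 (0.048) origin [ 0.5867 -0.3526] yaw 161.77 n 3715
len 0.0719 (0.140) wid 0.0233 (0.048) origin [ 0.62   -0.3624] yaw 161.77 n 3715
```

View pics/w2.png

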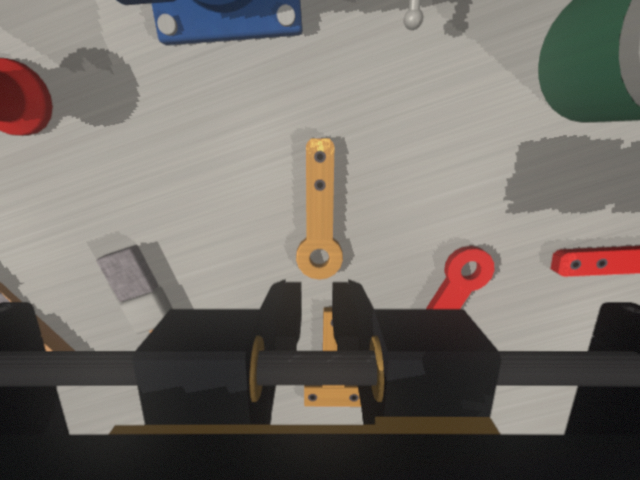

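Run:
```python
from h import *
p=snap('wrist'); s=arm.state(); print(arm.tcp_to_tips, s['tcp_pos'], s['time'])
for uv in [[320,220],[312,200],[280,220],[288,285],[292,290],[345,290],[295,300],[340,300],[285,320],[319,240]]:
    X=depthpts(p,[uv])[0]; M=R.from_euler('xyz',s['ee_rot'],degrees=True)
    print(uv,X.round(4),'tool mm',(M.inv().apply(X-s['tcp_pos'])*1000).round(1))
print('TCP proj',proj(p,s['tcp_pos']),'ground',proj(p,[s['tcp_pos'][0],s['tcp_pos'][1],.012]))
q=snap('top'); e=bracket(q,[.587,-.354],.14,.048)
f=240/np.tan(np.radians(p['fov_y'])/2);print(f,p['D'],p['cx'],p['cy'])
```

```text
0.014 [ 0.5822946  -0.34923561  0.16565703] 5.5
[320, 220] [ 0.5793 -0.3508  0.0119] tool mm [  2.  153.8   2.5]
[312, 200] [ 0.6002 -0.3495  0.0114] tool mm [-17.5 154.2  -5.2]
[280, 220] [ 0.5885 -0.3114 -0.0014] tool mm [  5.4 167.1 -37.8]
[288, 285] [ 0.5957 -0.3386  0.1799] tool mm [ -9.4 -14.2 -14.3]
[292, 290] [ 0.5954 -0.341   0.1861] tool mm [ -9.8 -20.5 -11.9]
[345, 290] [ 0.5876 -0.3639  0.1854] tool mm [ -9.5 -19.8  12.3]
[295, 300] [ 0.5948 -0.3429  0.1956] tool mm [ -9.9 -30.   -9.9]
[340, 300] [ 0.5888 -0.3612  0.1954] tool mm [ -9.8 -29.8   9.3]
[285, 320] [ 0.5957 -0.3402  0.2115] tool mm [ -9.9 -45.9 -12.8]
[319, 240] [ 0.56   -0.3435  0.0113] tool mm [ 22.6 154.4   1.6]
TCP proj [[317.9821184 289.4608994]] ground [[317.52643625 217.62660052]]
len 0.0334 (0.140) wid 0.0257 (0.048) origin [ 0.5868 -0.3538] yaw -11.50 n 104
330.6123486272395 [0.00691444 0.         0.         0.         0.        ] 316.3884540556927 236.91419052885362
```

Run:
```python
from h import *
p=snap('wrist'); s=arm.state(); M=R.from_euler('xyz',s['ee_rot'],degrees=True)
v,u=np.mgrid[270:345,240:400]; uv=np.c_[u.ravel(),v.ravel()]
X=M.inv().apply(depthpts(p,uv)-s['tcp_pos'])*1000
k=(p['z_map'][uv[:,1],uv[:,0]]>0)&(X[:,1]<60)
X=X[k]; uv=uv[k]
for r in range(276,330,4):
    a=X[uv[:,1]==r]
    if len(a): 
        L=a[a[:,2]<0]; 
        if len(L): print(r,uv[uv[:,1]==r][:,0].min(),'y %.1f..%.1f x %.1f..%.1f z %.1f..%.1f'%(L[:,1].min(),L[:,1].max(),L[:,0].min(),L[:,0].max(),L[:,2].min(),L[:,2].max()))
im=p['image'][250:350,230:410]; im=np.clip(im.astype(float)*2.5,0,255).astype(np.uint8)
save(p,'w3.png',cv2.resize(im,None,fx=4,fy=4))
```

```text
280 280 y -12.4..-11.2 x -11.1..-10.5 z -18.3..-16.0
284 272 y -16.7..-9.5 x -11.0..-7.6 z -21.5..-8.4
288 270 y -21.1..-11.0 x -11.1..-6.2 z -21.9..-8.4
292 268 y -25.6..-13.0 x -11.4..-5.0 z -22.2..-8.3
296 266 y -29.0..-12.4 x -11.2..-2.6 z -22.5..-8.4
300 264 y -32.6..-12.6 x -11.3..-0.6 z -22.8..-8.4
304 262 y -35.6..-12.5 x -11.1..1.6 z -23.4..-8.4
308 260 y -39.4..-14.3 x -11.3..2.8 z -23.4..-8.4
312 240 y -82.3..-14.6 x -34.5..4.8 z -22.6..-8.4
316 240 y -84.5..-14.2 x -34.7..7.2 z -22.1..-8.4
320 240 y -85.9..-15.9 x -34.4..8.4 z -21.3..-8.3
324 240 y -87.5..-25.1 x -34.3..4.9 z -21.1..-8.3
328 240 y -89.3..-25.2 x -34.4..6.9 z -20.4..-8.4
```

View pics/w3.png

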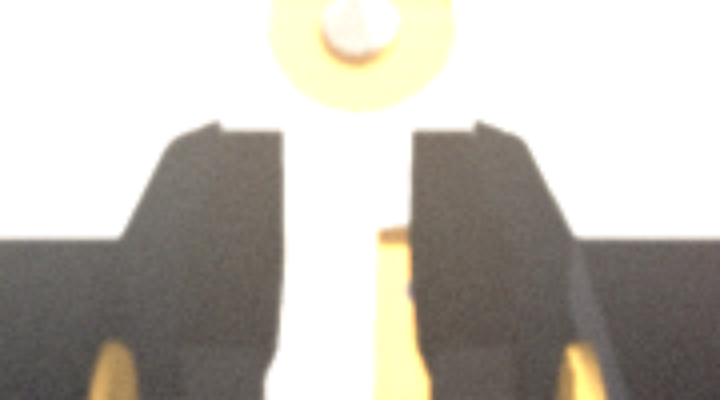

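```bash
python3 -m handwheel '[[0,0,0.15,0,0,0],[0,0,0.15,0,0,0],[0,4,0.15,0,0,0],[0,8,0.15,0,0,0],[0,12,0.15,0,0,0],[0,14,0.15,0,0,0],[0,15.5,0.15,0,0,0],[0,16,0.15,0,0,0],[0,16.4,0.15,0,0,0],[0,16.4,0.15,0,0,0]]' 6
python3 -m handwheel '[[0,0.2,0,0,0,0],[0,0.4,0,0,0,0],[0,0.6,0,0,0,0],[0,0.6,0,0,0,0]]'
```

```text
time: 6.6
tcp_pos: [0.5835, -0.3518, 0.0042]
ee_rot: [-90.0, 0.1, 161.9]
wrist_force: [-0.2, -0.8, 0.1]
width: 0.687
time: 7.0
tcp_pos: [0.5827, -0.3512, -0.0027]
ee_rot: [-90.0, -0.0, 161.9]
wrist_force: [0.0, 0.3, 0.3]
width: 0.68
```

```bash
python3 -m handwheel '[[0,0.2,0,0,0,0],[0,0.4,0,0,0,0],[0,0.4,0,0,0,0]]'
python3 -m handwheel '[[0,0.4,0,0,0,0],[0,0.4,0,0,0,0],[0,0.4,0,0,0,0],[0,0.4,0,0,0,0],[0,0.4,0,0,0,0],[0,0.4,0,0,0,0],[0,0.4,0,0,0,0]]' 1.5
```

```text
time: 7.3
tcp_pos: [0.5824, -0.3511, -0.0071]
ee_rot: [-90.0, -0.0, 161.9]
wrist_force: [-0.1, 0.1, -0.6]
width: 0.678
time: 8.0
tcp_pos: [0.5834, -0.3517, -0.0099]
ee_rot: [-90.0, 0.1, 161.9]
wrist_force: [-0.4, 0.3, 5.3]
width: 0.294
```

```bash
python3 -m handwheel '[[0,-0.5,0,0,0,0],[0,-1,0,0,0,0],[0,-2,0,0,0,0],[0,-4,0,0,0,0],[0,-6.5,0,0,0,0],[0,-9,0,0,0,0],[0,-11,0,0,0,0],[0,-12.5,0,0,0,0],[0,-13,0,0,0,0],[0,-13,0,0,0,0],[0,-13,0,0,0,0]]'
python3 - <<'E'
from h import *
p=snap('wrist'); save(p,'w4.png'); s=arm.state()
z=s['tcp_pos'][2]+.022
e=bracket(p,s['tcp_pos'][:2],.14,.048,z=z); print(s['ee_rot'][2])
v,u=np.mgrid[150:340,270:360]; uv=np.c_[u.ravel(),v.ravel()]
M=R.from_euler('xyz',s['ee_rot'],degrees=True); X=M.inv().apply(depthpts(p,uv)-s['tcp_pos'])*1000
m=cv2.inRange(cv2.cvtColor(p['image'],cv2.COLOR_RGB2HSV),*map(np.array,BR))[uv[:,1],uv[:,0]]>0
k=m&(X[:,1]<60); print('top face y',np.percentile(X[k,1],[5,25,50,75,95]), 'x',X[k,0].min(),X[k,0].max(),'z',np.percentile(X[k,2],[1,99]))
rel([.567,.065,.15],162)
E
```

```text
time: 9.1
tcp_pos: [0.5819, -0.3507, 0.1179]
ee_rot: [-90.0, -0.1, 161.9]
wrist_force: [0.1, -0.1, -5.0]
width: 0.291
len 0.0933 (0.140) wid 0.0300 (0.048) origin [ 0.6063 -0.3581] yaw -17.84 n 10906
161.88256749454536
top face y [-23.15737941 -22.53694394 -22.1289718  -21.73080665 -21.17873326] x -77.63740233961899 15.785122925273395 z [-13.39471881  11.72422541]
row cm [ 14.33  -3.18 -39.04] rv [ 0.    -0.002 -0.   ] dist 41.7
```

View pics/w4.png

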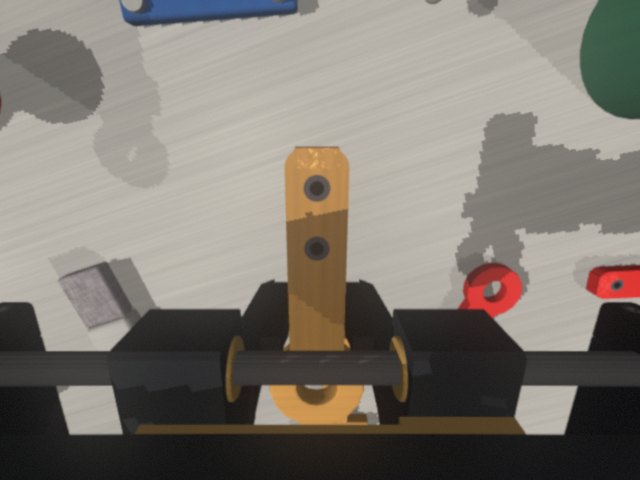

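Run:
```python
from h import *
rel([.52,.08,.25],161.9)
```

```text
row cm [ 19.29 -13.16 -39.01] rv [ 0. -0. -0.] dist 45.5
```

```bash
python3 -m handwheel '[[0.5,-2,-0.5,0,0,0],[2,-5,-3,0,0,0],[3.5,-8,-6.5,0,0,0],[5.5,-11,-10.5,0,0,0],[7.5,-13.2,-15,0,0,0],[9.7,-13.2,-19.5,0,0,0],[12,-13.2,-24,0,0,0],[14,-13.2,-28.5,0,0,0],[16,-13.2,-32.5,0,0,0],[17.5,-13.2,-35.5,0,0,0],[18.7,-13.2,-37.8,0,0,0],[19.3,-13.2,-39,0,0,0],[19.3,-13.2,-39,0,0,0],[19.3,-13.2,-39,0,0,0],[19.3,-13.2,-39,0,0,0]]'
cat >> h.py <<'E'
def world2tool(s,X): return R.from_euler('xyz',s['ee_rot'],degrees=True).inv().apply(X-s['tcp_pos'])*1000
def tray(p,ctr=(.567,.065)):
    v,u=np.mgrid[0:480,0:640]; uv=np.c_[u.ravel(),v.ravel()]; D=depthpts(p,uv)
    hsv=cv2.cvtColor(p['image'],cv2.COLOR_RGB2HSV); m=cv2.inRange(hsv,*map(np.array,WOOD)).ravel()>0
    k=m&(D[:,2]>.011)&(D[:,2]<.026)&(np.hypot(*(D[:,:2]-ctr).T)<.14)
    X=onplane(p,uv[k],.018)[:,:2].astype(np.float32)
    print('n',k.sum(),'z',np.median(D[k,2])); r=cv2.minAreaRect(X); print(r); return X
E
python3 - <<'E'
from h import *
p=snap('wrist'); save(p,'w5.png'); s=arm.state(); print(s['tcp_pos'],s['ee_rot'],s['width'])
X=tray(p); np.save('tray.npy',X)
# bracket tail in hand
v,u=np.mgrid[100:300,250:390]; uv=np.c_[u.ravel(),v.ravel()]; T=world2tool(s,depthpts(p,uv))
k=(T[:,1]<-15)&(T[:,1]>-28)
rows=[uv[k&(uv[:,0]==c),1].min() for c in range(305,330,4) if (k&(uv[:,0]==c)).any()]; print(rows)
zt=s['tcp_pos'][2]+.022
for c,r in zip(range(305,330,4),rows): print(world2tool(s,onplane(p,[[c,r-.5]],zt)).round(1))
for r in (180,200,220,240):
    c=uv[k&(uv[:,1]==r),0]; print(r,c.min(),c.max(),world2tool(s,onplane(p,[[c.min()-.5,r],[c.max()+.5,r]],zt)).round(1).tolist())
E
```

```text
time: 10.65
tcp_pos: [0.5207, 0.0783, 0.2514]
ee_rot: [-90.0, 0.0, 161.8]
wrist_force: [0.0, 0.4, -5.0]
width: 0.293
[0.52074636 0.07824392 0.25135341] [-8.99731999e+01  5.84983134e-03  1.61796531e+02] 0.29117988704180225
n 9250 z 0.01776658890161023
((0.567728579044342, 0.06836279481649399), (0.1815960854291916, 0.17166642844676971), 16.935462951660156)
[np.int64(147), np.int64(147), np.int64(147), np.int64(147), np.int64(147), np.int64(147), np.int64(147)]
[[-72.6 -22.   -5.5]]
[[-72.6 -22.   -3.9]]
[[-72.6 -22.   -2.3]]
[[-72.6 -22.   -0.8]]
[[-72.6 -22.    0.8]]
[[-72.7 -22.    2.4]]
[[-72.7 -22.    3.9]]
180 285 348 [[-59.6, -22.0, -13.9], [-59.6, -22.0, 12.0]]
200 286 348 [[-51.4, -22.0, -13.7], [-51.4, -22.0, 12.2]]
220 286 347 [[-42.9, -22.0, -13.9], [-43.0, -22.0, 12.1]]
240 287 346 [[-34.1, -22.0, -13.7], [-34.2, -22.0, 11.9]]
```

View pics/w5.png

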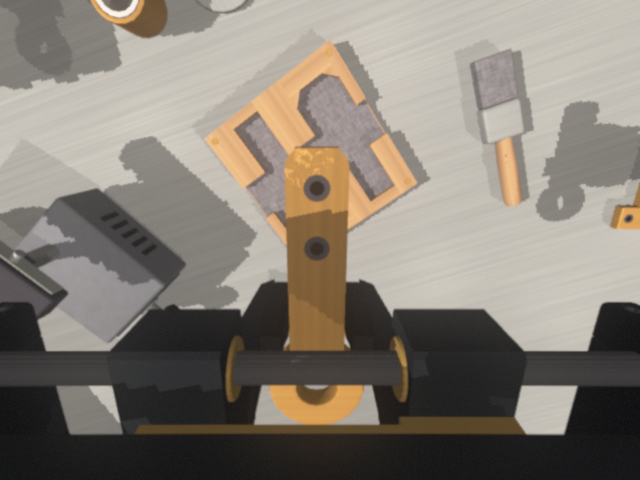

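```bash
python3 -m handwheel '[[-2.5,0,0.5,0,-0.14,0],[-5,0,1,0,-0.29,0],[-7.5,0,2,0,-0.44,0],[-9,0,2.5,0,-0.59,0],[-9,0,2.5,0,-0.74,0],[-9,0,2.5,0,-0.89,0],[-9,0,2.5,0,-1.04,0],[-9,0,2.5,0,-1.19,0],[-9,0,2.5,0,-1.34,0],[-9,0,2.5,0,-1.49,0],[-9,0,2.5,0,-1.64,0],[-9,0,2.5,0,-1.79,0],[-9,0,2.5,0,-1.875,0],[-9,0,2.5,0,-1.875,0]]'
python3 -m handwheel '[[0,0,0,0,-0.14,0],[0,0,0,0,-0.29,0],[0,0,0,0,-0.44,0],[0,0,0,0,-0.59,0],[0,0,0,0,-0.74,0],[0,0,0,0,-0.89,0],[0,0,0,0,-1.04,0],[0,0,0,0,-1.19,0],[0,0,0,0,-1.34,0],[0,0,0,0,-1.49,0],[0,0,0,0,-1.64,0],[0,0,0,0,-1.79,0],[0,0,0,0,-1.88,0],[0,0,0,0,-1.88,0],[0,0,0,0,-1.88,0]]'
python3 - <<'E'
from h import *
rel([.6155,.083,.25],16.9)
E
```

```text
time: 12.1
tcp_pos: [0.5984, 0.0264, 0.251]
ee_rot: [-90.0, -0.0, -90.8]
wrist_force: [0.5, -0.6, -5.3]
width: 0.296
time: 13.6
tcp_pos: [0.5984, 0.0271, 0.2512]
ee_rot: [-90.0, 0.0, 16.8]
wrist_force: [-0.1, 1.0, -5.2]
width: 0.293
row cm [3.25 0.12 4.85] rv [-0.    -0.002  0.   ] dist 5.8
```

```bash
python3 -m handwheel '[[1.6,0.1,2.4,0,0,0],[3.2,0.1,4.8,0,-0.002,0],[3.2,0.1,4.8,0,-0.002,0],[3.2,0.1,4.8,0,-0.002,0],[3.2,0.1,4.8,0,-0.002,0]]'
python3 - <<'E'
from h import *
p=snap('wrist'); save(p,'w6.png'); s=arm.state(); print(s['tcp_pos'],s['ee_rot'],s['width'])
X=tray(p)
v,u=np.mgrid[100:440,250:390]; uv=np.c_[u.ravel(),v.ravel()]; T=world2tool(s,depthpts(p,uv))
m=cv2.inRange(cv2.cvtColor(p['image'],cv2.COLOR_RGB2HSV),*map(np.array,BR))[uv[:,1],uv[:,0]]>0
k=(T[:,1]<-15)&(T[:,1]>-28)
zt=s['tcp_pos'][2]+.022
for c in (308,316,324):
    r=uv[k&(uv[:,0]==c),1].min(); h=uv[k&m&(uv[:,0]==c),1].max(); print(c,r,h,world2tool(s,onplane(p,[[c,r-.5],[c,h+.5]],zt)).round(1).tolist())
for r in (170,220,400,405,410,415):
    c=uv[k&m&(uv[:,1]==r),0]
    if len(c): print(r,c.min(),c.max(),world2tool(s,onplane(p,[[c.min()-.5,r],[c.max()+.5,r]],zt)).round(1).tolist())
E
```

```text
time: 14.1
tcp_pos: [0.6147, 0.0823, 0.2501]
ee_rot: [-90.0, 0.0, 17.1]
wrist_force: [0.2, 0.2, -5.3]
width: 0.293
[0.61464813 0.08213176 0.25021097] [-9.00209631e+01  2.78621929e-02  1.70590292e+01] 0.2905447771290029
n 9911 z 0.017774849356542943
((0.5671231150627136, 0.06877021491527557), (0.18129947781562805, 0.17195530235767365), 16.828975677490234)
308 147 424 [[-71.9, -22.0, -2.4], [66.9, -22.0, -3.4]]
316 147 424 [[-71.9, -22.0, 0.7], [66.9, -22.0, 0.8]]
324 147 424 [[-71.9, -22.0, 3.8], [66.9, -22.0, 4.9]]
170 285 348 [[-62.8, -22.0, -11.9], [-62.9, -22.0, 13.7]]
220 286 346 [[-42.2, -22.0, -12.1], [-42.2, -22.0, 13.5]]
400 273 359 [[51.2, -22.0, -21.1], [51.2, -22.0, 22.6]]
405 275 356 [[54.3, -22.0, -20.2], [54.3, -22.0, 21.2]]
410 280 352 [[57.5, -22.0, -17.8], [57.5, -22.0, 19.3]]
415 285 347 [[60.7, -22.0, -15.3], [60.7, -22.0, 16.9]]
```

View pics/w6.png

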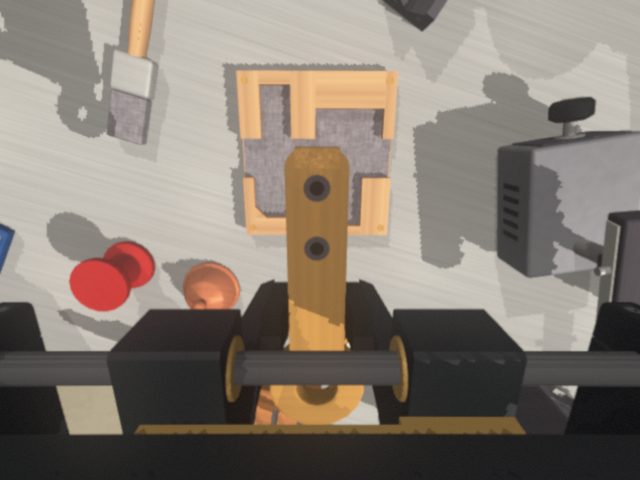

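```bash
python3 - <<'E'
from h import *
rel([.5793,.0242,.04],16.9)
E
python3 -m handwheel '[[0,0,0,0,0,0]]'
python3 - <<'E'
from h import *
rel([.5793,.0242,.04],16.9)
E
```

```text
row cm [-5.07 21.03 -4.49] rv [0.    0.003 0.   ] dist 22.1
time: 14.25
tcp_pos: [0.6147, 0.0821, 0.2503]
ee_rot: [-90.0, 0.0, 17.1]
wrist_force: [0.9, -0.4, -5.2]
width: 0.289
row cm [-5.08 21.04 -4.49] rv [0.    0.003 0.   ] dist 22.1
```

```bash
python3 -m handwheel '[[-1.5,2,-1.5,0,0.003,0],[-3.5,5,-3,0,0.003,0],[-5.1,9,-4.5,0,0.003,0],[-5.1,13,-4.5,0,0.003,0],[-5.1,16.5,-4.5,0,0.003,0],[-5.1,19,-4.5,0,0.003,0],[-5.1,20.5,-4.5,0,0.003,0],[-5.1,21,-4.5,0,0.003,0],[-5.1,21,-4.5,0,0.003,0],[-5.1,21,-4.5,0,0.003,0],[-5.1,21,-4.5,0,0.003,0]]'
python3 - <<'E'
from h import *
rel([.5793,.0242,.001],16.9)
p=snap('side'); save(p,'s1.png',p['image'])
p=snap('wrist'); X=tray(p)
E
```

```text
time: 15.35
tcp_pos: [0.5811, 0.025, 0.0423]
ee_rot: [-90.1, -0.2, 17.0]
wrist_force: [-0.1, 0.0, -5.6]
width: 0.293
row cm [-0.21  4.12 -0.02] rv [-0.     0.001  0.   ] dist 4.1
n 30256 z 0.01788265791273133
((0.5671517252922058, 0.06864269077777863), (0.18200719356536865, 0.1719920039176941), 17.04791831970215)
```

View pics/s1.png

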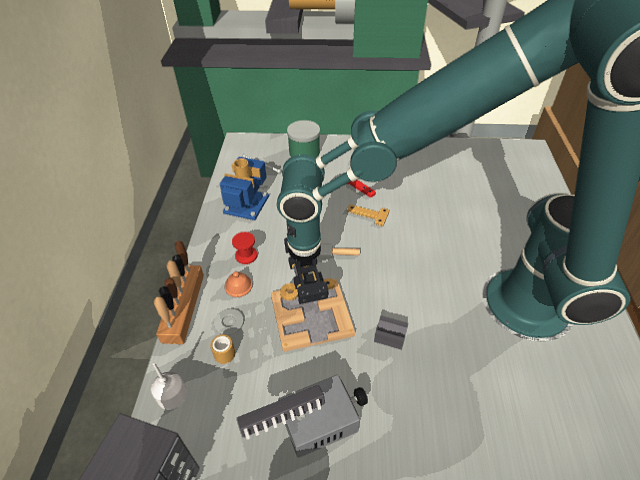

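```bash
python3 -m handwheel '[[0,0,0,0,0,0]]'; python3 -m handwheel '[[-0.1,1,0,0,0,0],[-0.1,2,0,0,0,0],[-0.1,2.8,0,0,0,0],[-0.1,3.3,0,0,0,0],[-0.1,3.6,0,0,0,0],[-0.1,3.7,0,0,0,0],[-0.1,3.7,0,0,0,0]]'
```

```text
time: 15.55
tcp_pos: [0.5801, 0.025, 0.0412]
ee_rot: [-90.0, -0.1, 17.0]
wrist_force: [-0.7, -0.4, -4.6]
width: 0.291
time: 16.25
tcp_pos: [0.5785, 0.0246, 0.0032]
ee_rot: [-90.0, 0.0, 17.0]
wrist_force: [0.5, -1.5, -5.6]
width: 0.293
```

```bash
python3 -m handwheel '[[0.05,0.15,0,0,0,0],[0.05,0.3,0,0,0,0],[0.05,0.4,0,0,0,0],[0.05,0.4,0,0,0,0]]'; python3 -m handwheel '[[0,0.1,0,0,0,0],[0,0.1,0,0,0,0]]'
```

```text
time: 16.65
tcp_pos: [0.5788, 0.0248, -0.0007]
ee_rot: [-90.0, 0.0, 17.0]
wrist_force: [-0.1, 0.1, -4.1]
width: 0.292
time: 16.85
tcp_pos: [0.5788, 0.0247, -0.0018]
ee_rot: [-90.0, 0.0, 17.0]
wrist_force: [-0.1, -0.4, -6.0]
width: 0.286
```

```bash
python3 -m handwheel '[[0,0.05,0,0,0,0],[0,0.05,0,0,0,0]]';python3 -m handwheel '[[0,0.05,0,0,0,0],[0,0.05,0,0,0,0]]'
```

```text
time: 17.05
tcp_pos: [0.5789, 0.0248, -0.0019]
ee_rot: [-90.0, 0.0, 17.0]
wrist_force: [-1.6, -0.8, -2.8]
width: 0.292
time: 17.25
tcp_pos: [0.5789, 0.0248, -0.002]
ee_rot: [-90.0, 0.0, 17.0]
wrist_force: [-5.1, -0.4, 4.3]
width: 0.289
```

```bash
python3 -m handwheel '[[0,0,0,0,0,0],[0,0,0,0,0,0],[0,0,0,0,0,0],[0,0,0,0,0,0]]' 4
python3 -m handwheel '[[0,-0.5,0,0,0,0],[0,-1.5,0,0,0,0],[0,-4,0,0,0,0],[0,-8,0,0,0,0],[0,-12,0,0,0,0],[0,-16,0,0,0,0],[0,-20,0,0,0,0],[0,-23,0,0,0,0],[0,-23,0,0,0,0],[0,-23,0,0,0,0]]'
python3 - <<'E'
from h import *
s=arm.state();print(s['joint_positions'].round(1))
# tee grasp balance point: tool x = -a
o=np.array([.4208,-.3159]);a=np.radians(161.45);a=np.array([np.cos(a),np.sin(a)])
g=o+.013*a; print(g)
# viewing pose: object at tool x=-.03
x=-a; v=g+.03*x
rel([*v,.2],-18.5)
p=snap('wrist'); bracket(p,[.574,.021],.14,.048,z=.02)
E
```

```text
time: 17.65
tcp_pos: [0.5804, 0.0246, -0.0019]
ee_rot: [-90.1, -0.2, 17.0]
wrist_force: [0.8, -1.8, 2.7]
width: 0.453
time: 18.65
tcp_pos: [0.5791, 0.0249, 0.2283]
ee_rot: [-90.0, -0.1, 17.0]
wrist_force: [-0.0, -0.1, -0.9]
width: 0.457
[  -0.     4.8  103.9    0.    71.2 -107. ]
[ 0.4084754  -0.31176428]
row cm [-23.71   2.8  -28.96] rv [-0.001  0.619  0.   ] dist 37.5
len 0.1625 (0.140) wid 0.1060 (0.048) origin [0.5863 0.0342] yaw 23.50 n 5796
```

```bash
python3 -m handwheel '[[-4,0.5,-4.5,0,0.1,0],[-7,1,-8.5,0,0.24,0],[-10,1.5,-12.5,0,0.38,0],[-13,2,-16.5,0,0.52,0],[-16,2.8,-20.5,0,0.619,0],[-19,2.8,-24.5,0,0.619,0],[-22,2.8,-27.5,0,0.619,0],[-23.7,2.8,-29,0,0.619,0],[-23.7,2.8,-29,0,0.619,0],[-23.7,2.8,-29,0,0.619,0],[-23.7,2.8,-29,0,0.619,0]]' 6
python3 - <<'E'
from h import *
p=snap('wrist'); s=arm.state(); print(s['tcp_pos'],s['ee_rot'])
o,y=bracket(p,[.42,-.316],.126,.068)
a=np.radians(y);a=np.array([np.cos(a),np.sin(a)]); g=o+.013*a
rel([*g,.0],y-180)
E
```

```text
time: 19.8
tcp_pos: [0.4368, -0.3203, 0.198]
ee_rot: [-89.9, 0.1, -18.5]
wrist_force: [0.2, -0.1, 0.4]
width: 0.678
[ 0.43712061 -0.32024245  0.19839169] [-8.99394055e+01  8.40701609e-02 -1.84082188e+01]
len 0.1234 (0.126) wid 0.0666 (0.068) origin [ 0.4195 -0.3153] yaw 161.41 n 3767
row cm [-3.1  19.84 -0.1 ] rv [ 0.     0.003 -0.   ] dist 20.1
```

```bash
python3 -m handwheel '[[-1.5,3,-0.1,0,0.002,0],[-3,7,-0.1,0,0.002,0],[-3,11,-0.1,0,0.002,0],[-3,14.5,-0.1,0,0.002,0],[-3,17,-0.1,0,0.002,0],[-3,18.5,-0.1,0,0.002,0],[-3,19.5,-0.1,0,0.002,0],[-3,20.2,-0.1,0,0.002,0],[-3,20.5,-0.1,0,0.002,0],[-3,20.6,-0.1,0,0.002,0],[-3,20.6,-0.1,0,0.002,0],[-3,20.6,-0.1,0,0.002,0]]'
python3 -m handwheel '[[0,0,0,0,0,0],[0,0,0,0,0,0],[0,0,0,0,0,0],[0,0,0,0,0,0],[0,0,0,0,0,0],[0,0,0,0,0,0]]' 1.5
```

```text
time: 21.05
tcp_pos: [0.4086, -0.3137, -0.0059]
ee_rot: [-90.0, -0.1, -18.6]
wrist_force: [0.2, -0.4, 0.3]
width: 0.681
time: 21.65
tcp_pos: [0.4081, -0.3132, -0.0066]
ee_rot: [-90.0, 0.0, -18.6]
wrist_force: [-0.1, -0.0, 1.0]
width: 0.289
```

```bash
python3 -m handwheel '[[0,-0.5,0,0,0,0],[0,-1.5,0,0,0,0],[0,-4,0,0,0,0],[0,-7.5,0,0,0,0],[0,-11,0,0,0,0],[0,-14.5,0,0,0,0],[0,-18,0,0,0,0],[0,-20,0,0,0,0],[0,-20,0,0,0,0],[0,-20,0,0,0,0]]'
python3 - <<'E'
from h import *
rel([.6155,.083,.25],17)
E
```

```text
time: 22.65
tcp_pos: [0.4077, -0.3129, 0.193]
ee_rot: [-90.0, 0.0, -18.6]
wrist_force: [-0.6, -0.0, -5.9]
width: 0.292
row cm [ 7.06 -5.7  44.15] rv [-0.    -0.622  0.   ] dist 45.1
```

```bash
python3 -m handwheel '[[0,-1,2,0,0,0],[0.5,-2,5,0,-0.08,0],[1,-3,9,0,-0.2,0],[1.7,-4,13.5,0,-0.32,0],[2.4,-5.7,18,0,-0.44,0],[3.2,-5.7,22.5,0,-0.56,0],[4,-5.7,27,0,-0.62,0],[4.8,-5.7,31.5,0,-0.622,0],[5.5,-5.7,35.5,0,-0.622,0],[6.2,-5.7,39,0,-0.622,0],[6.7,-5.7,42,0,-0.622,0],[7.1,-5.7,44,0,-0.622,0],[7.1,-5.7,44.2,0,-0.622,0],[7.1,-5.7,44.2,0,-0.622,0],[7.1,-5.7,44.2,0,-0.622,0]]'
python3 - <<'E'
from h import *
p=snap('wrist'); save(p,'w7.png'); s=arm.state(); print(s['tcp_pos'],s['ee_rot'],s['width'])
X=tray(p)
v,u=np.mgrid[60:440,200:440]; uv=np.c_[u.ravel(),v.ravel()]; T=world2tool(s,depthpts(p,uv))
m=cv2.inRange(cv2.cvtColor(p['image'],cv2.COLOR_RGB2HSV),*map(np.array,BR))[uv[:,1],uv[:,0]]>0
k=(T[:,1]<-10)&(T[:,1]>-30)&m
zt=s['tcp_pos'][2]-np.median(T[k,1])/1000; print('top y',np.median(T[k,1]))
for c in (300,308,316,324,332):
    r=uv[k&(uv[:,0]==c),1].min(); h=uv[k&(uv[:,0]==c),1].max(); print(c,r,h,world2tool(s,onplane(p,[[c,r-.5],[c,h+.5]],zt)).round(1).tolist())
for r in (150,180,220,350,390,400,410):
    c=uv[k&(uv[:,1]==r),0]
    if len(c): print(r,c.min(),c.max(),world2tool(s,onplane(p,[[c.min()-.5,r],[c.max()+.5,r]],zt)).round(1).tolist())
E
```

```text
time: 24.15
tcp_pos: [0.6156, 0.0819, 0.2494]
ee_rot: [-90.0, 0.1, 17.0]
wrist_force: [0.7, -0.4, -4.2]
width: 0.287
[0.61577048 0.08175838 0.24977274] [-9.00158814e+01  7.97179378e-02  1.69627800e+01] 0.2911902083236312
n 10660 z 0.018083845615398747
((0.5427064299583435, 0.06112925708293915), (0.129904642701149, 0.1718931794166565), 17.026779174804688)
top y -18.138635697346466
300 194 424 [[-52.9, -18.1, -6.0], [70.5, -18.2, -7.7]]
308 194 424 [[-52.9, -18.1, -2.7], [70.4, -18.2, -3.4]]
316 194 424 [[-52.9, -18.1, 0.7], [70.4, -18.2, 0.8]]
324 194 424 [[-52.9, -18.1, 4.1], [70.4, -18.2, 5.0]]
332 194 424 [[-52.9, -18.1, 7.4], [70.4, -18.2, 9.3]]
220 239 394 [[-41.4, -18.1, -32.6], [-41.4, -18.1, 34.5]]
350 292 342 [[24.2, -18.2, -11.2], [24.2, -18.2, 13.7]]
390 292 341 [[48.1, -18.2, -11.7], [48.1, -18.2, 13.8]]
400 292 340 [[54.4, -18.2, -11.9], [54.4, -18.2, 13.4]]
410 292 340 [[60.9, -18.2, -12.0], [60.8, -18.2, 13.6]]
```

View pics/w7.png

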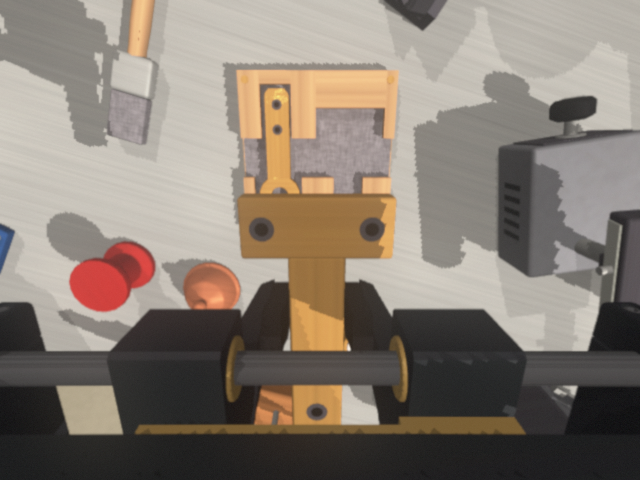

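Run:
```python
from h import *
rel([.5576,.1033,.03],16.95)
p=snap('wrist'); s=arm.state()
T=lambda uv,z: ((onplane(p,uv,z)[:,:2]-[.5673,.0686])@np.array([[np.cos(.2958),-np.sin(.2958)],[np.sin(.2958),np.cos(.2958)]])*1000).round(1)
v,u=np.mgrid[80:180,255:305]; sat=cv2.cvtColor(p['image'],cv2.COLOR_RGB2HSV)
m=cv2.inRange(sat,*map(np.array,BR))
for r in (90,100,150,160): print(r,sat[r,255:305:3].tolist() if r==150 else '', (np.nonzero(m[r,255:305])[0]+255)[[0,-1]])
r=150;c=np.nonzero(m[r,255:305])[0]+255; print('shank edges tray',T([[c[0]-.5,r],[c[-1]+.5,r]],.02))
print('col 277 depths', [(i,round(float(depthpts(p,[[277,i]])[0][2]),4)) for i in range(80,96)])
print('edge options tray', T([[277,86],[277,88],[277,90]],.02), 'tail hole',T([[277,104]],.02))
```

```text
row cm [-4.9  21.98  3.76] rv [0. 0. 0.] dist 22.8
90  [258 304]
100  [259 304]
150 [[6, 23, 154], [6, 30, 120], [8, 33, 116], [8, 32, 118], [16, 139, 218], [17, 145, 221], [17, 146, 225], [17, 146, 226], [17, 147, 224], [17, 147, 222], [17, 146, 222], [16, 145, 217], [10, 42, 153], [4, 26, 149], [6, 26, 159], [6, 26, 155], [2, 23, 163]] [267 289]
160  [267 289]
shank edges tray [[ -8.4 -57.2]
 [ -8.4 -31.2]]
col 277 depths [(80, 0.0189), (81, 0.0177), (82, 0.0191), (83, 0.0161), (84, 0.0078), (85, 0.0082), (86, 0.0084), (87, 0.0071), (88, 0.0187), (89, 0.0196), (90, 0.0199), (91, 0.0189), (92, 0.0199), (93, 0.0191), (94, 0.0188), (95, 0.0181)]
edge options tray [[-74.6 -43. ]
 [-72.6 -43. ]
 [-70.7 -43.1]] tail hole [[-56.7 -43.6]]
```

```bash
python3 -m handwheel '[[-1.5,2,1.2,0,0,0],[-3.3,5,2.5,0,0,0],[-4.9,9,3.8,0,0,0],[-4.9,13,3.8,0,0,0],[-4.9,17,3.8,0,0,0],[-4.9,20,3.8,0,0,0],[-4.9,21.5,3.8,0,0,0],[-4.9,22,3.8,0,0,0],[-4.9,22,3.8,0,0,0],[-4.9,22,3.8,0,0,0],[-4.9,22,3.8,0,0,0],[-4.9,22,3.8,0,0,0]]'
python3 - <<'E'
from h import *
rel([.5576,.1033,.006],16.95)
E
```

```text
time: 25.45
tcp_pos: [0.5598, 0.1052, 0.0319]
ee_rot: [-90.0, -0.2, 17.0]
wrist_force: [-0.2, -0.1, -4.7]
width: 0.291
row cm [-0.27  2.59 -0.12] rv [-0.     0.001  0.   ] dist 2.6
```

```bash
python3 -m handwheel '[[-0.1,0.5,-0.1,0,0,0],[-0.1,0.9,-0.1,0,0,0],[-0.1,0.9,-0.1,0,0,0],[-0.1,0.9,-0.1,0,0,0]]'
python3 - <<'E'
from h import *
rel([.5576,.1033,.006],16.95)
E
```

```text
time: 25.85
tcp_pos: [0.5574, 0.1037, 0.0208]
ee_rot: [-90.0, 0.1, 17.0]
wrist_force: [0.1, -0.3, -5.6]
width: 0.289
row cm [ 0.01  1.48 -0.05] rv [ 0.     0.001 -0.   ] dist 1.5
```

```bash
python3 -m handwheel '[[0,0.5,0,0,0,0],[0,1,0,0,0,0],[0,1.4,0,0,0,0],[0,1.6,0,0,0,0],[0,1.6,0,0,0,0]]'; python3 -m handwheel '[[0,0.1,0,0,0,0],[0,0.2,0,0,0,0],[0,0.2,0,0,0,0]]'
```

```text
time: 26.35
tcp_pos: [0.5573, 0.1037, 0.0047]
ee_rot: [-90.0, 0.1, 17.0]
wrist_force: [-0.1, -0.4, -4.8]
width: 0.291
time: 26.65
tcp_pos: [0.5579, 0.1038, 0.0033]
ee_rot: [-90.0, -0.0, 17.0]
wrist_force: [-0.2, 0.3, -5.2]
width: 0.292
```

```bash
python3 -m handwheel '[[0,0.1,0,0,0,0],[0,0.1,0,0,0,0]]'; python3 -m handwheel '[[0,0.05,0,0,0,0],[0,0.05,0,0,0,0]]';python3 -m handwheel '[[0,0.05,0,0,0,0],[0,0.05,0,0,0,0]]'
```

```text
time: 26.85
tcp_pos: [0.5578, 0.1038, 0.0023]
ee_rot: [-90.0, -0.0, 17.0]
wrist_force: [0.6, 0.5, -4.8]
width: 0.289
time: 27.05
tcp_pos: [0.5578, 0.1038, 0.0018]
ee_rot: [-90.0, 0.0, 17.0]
wrist_force: [0.3, 0.7, -4.8]
width: 0.294
time: 27.25
tcp_pos: [0.5579, 0.1038, 0.0014]
ee_rot: [-90.0, -0.0, 17.0]
wrist_force: [0.4, 1.0, -4.6]
width: 0.286
```

```bash
python3 -m handwheel '[[0,0.05,0,0,0,0],[0,0.05,0,0,0,0]]'; python3 -m handwheel '[[0,0.05,0,0,0,0],[0,0.05,0,0,0,0]]'
```

```text
time: 27.45
tcp_pos: [0.5579, 0.1038, 0.0014]
ee_rot: [-90.0, -0.0, 17.0]
wrist_force: [-1.7, -0.6, 1.4]
width: 0.294
time: 27.65
tcp_pos: [0.5579, 0.1038, 0.0013]
ee_rot: [-90.0, 0.0, 17.0]
wrist_force: [-5.0, -0.8, 4.9]
width: 0.291
```

```bash
python3 -m handwheel '[[0,0,0,0,0,0],[0,0,0,0,0,0],[0,0,0,0,0,0],[0,0,0,0,0,0]]' 4
python3 -m handwheel '[[0,-0.5,0,0,0,0],[0,-1.5,0,0,0,0],[0,-4,0,0,0,0],[0,-8,0,0,0,0],[2,-12,1,0,0,0],[4.5,-16,2,0,0,0],[7,-20,2,0,0,0],[7,-24,2,0,0,0],[7,-24.5,2,0,0,0],[7,-24.5,2,0,0,0],[7,-24.5,2,0,0,0]]'
python3 - <<'E'
from h import *
p=snap('wrist'); save(p,'w8.png'); s=arm.state(); X=tray(p)
T=lambda uv,z: ((onplane(p,uv,z)[:,:2]-[.5673,.0686])@np.array([[np.cos(.2958),-np.sin(.2958)],[np.sin(.2958),np.cos(.2958)]])*1000)
v,u=np.mgrid[0:480,0:640]; uv=np.c_[u.ravel(),v.ravel()]; D=depthpts(p,uv)
t=((D[:,:2]-[.5673,.0686])@np.array([[np.cos(.2958),-np.sin(.2958)],[np.sin(.2958),np.cos(.2958)]])*1000)
for nm,tx,ty in [('tee head',-36,36),('tee headL',-36,15),('tee headR',-36,57),('tee mid',0,36),('tee tail',60,36),('eye tail',-60,-46),('eye mid',0,-46),('eye ring',25,-46)]:
    k=np.hypot(t[:,0]-tx,t[:,1]-ty)<5; print(nm,k.sum(),np.median(D[k,2]).round(4) if k.any() else '')
# lamp/knob
for r in arm.search_frame('knob_grip',p)[:3]: print('knob',r, depthpts(p,[r['position']])[0].round(4))
k=(D[:,2]>.066)&(D[:,2]<.08)&(D[:,1]>.2)&(D[:,1]<.45)&(D[:,0]<.65); print('box',cv2.minAreaRect(D[k,:2].astype(np.float32)),k.sum())
E
```

```text
time: 28.05
tcp_pos: [0.5581, 0.1038, 0.0004]
ee_rot: [-90.0, -0.0, 17.0]
wrist_force: [-1.3, 0.4, 0.9]
width: 0.457
time: 29.15
tcp_pos: [0.6177, 0.1431, 0.2439]
ee_rot: [-90.0, 0.1, 17.0]
wrist_force: [-0.0, -0.5, -0.8]
width: 0.452
n 20452 z 0.018253775371285946
((0.5674956440925598, 0.06863480806350708), (0.18074291944503784, 0.17234322428703308), 17.06416130065918)
tee head 74 0.0199
tee headL 73 0.0197
tee headR 74 0.0197
tee mid 67 0.0195
tee tail 1072 0.2813
eye tail 77 0.0199
eye mid 67 0.0198
eye ring 65 0.0201
knob {'position': [524.5, 88.6], 'conf': 0.89} [0.449  0.2959 0.0626]
knob {'position': [72.2, 64.5], 'conf': 0.75} [ 0.5536 -0.1391  0.0197]
box ((0.5313689708709717, 0.34304940700531006), (0.14080820977687836, 0.11083339899778366), 25.928878784179688) 13367
```

View pics/w8.png

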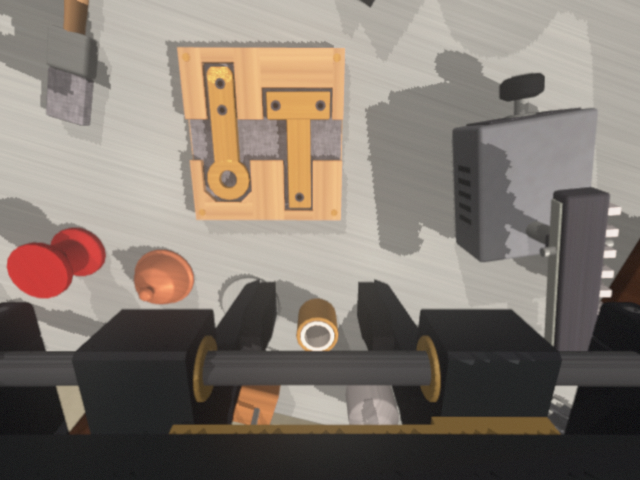

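Run:
```python
from h import *
rel([.4424,.2997,.16],25.9)
```

```text
row cm [-12.09   8.34  20.1 ] rv [-0.001 -0.155  0.   ] dist 24.9
```

```bash
python3 -m handwheel '[[-2.5,0,3,0,-0.05,0],[-5,1,7,0,-0.12,0],[-7.5,3,11,0,-0.155,0],[-9.5,5,15,0,-0.155,0],[-11.2,7,18.5,0,-0.155,0],[-12.1,8.3,20,0,-0.155,0],[-12.1,8.3,20.1,0,-0.155,0],[-12.1,8.3,20.1,0,-0.155,0],[-12.1,8.3,20.1,0,-0.155,0]]' 6
python3 - <<'E'
from h import *
p=snap('wrist'); s=arm.state(); print(s['tcp_pos'],s['ee_rot'])
v,u=np.mgrid[0:275,200:440]; uv=np.c_[u.ravel(),v.ravel()]; D=depthpts(p,uv); T=world2tool(s,D)
k=(D[:,2]>.03)&(D[:,2]<.07)&(np.abs(T[:,2])<40)&(np.abs(T[:,0])<25)
print(k.sum(),'knob tool x %s z %s ztop %.4f'%(np.percentile(T[k,0],[1,99]),np.percentile(T[k,2],[1,99]),np.percentile(D[k,2],99)))
kk=k&(D[:,2]>.058); print('top x',np.percentile(T[kk,0],[1,50,99]),'z',np.percentile(T[kk,2],[1,50,99]))
rel([.4424,.2997,.016],25.9)
E
```

```text
time: 30.15
tcp_pos: [0.4455, 0.2996, 0.1628]
ee_rot: [-90.0, -0.0, 25.9]
wrist_force: [1.0, 0.3, 0.1]
width: 0.681
[0.44577323 0.29965002 0.16309267] [-9.00113070e+01 -8.36007116e-02  2.58326055e+01]
1861 knob tool x [-13.34301552  24.97898849] z [-24.9687523   37.56466289] ztop 0.0682
top x [-11.60094124  -1.53004825  24.97330462] z [-18.36281563   2.92483966  37.2364809 ]
row cm [-0.32 14.71  0.15] rv [ 0.    -0.001 -0.   ] dist 14.7
```

```bash
python3 -m handwheel '[[-0.2,3,0.1,0,0,0],[-0.2,6,0.1,0,0,0],[-0.2,9,0.1,0,0,0],[-0.2,11.5,0.1,0,0,0],[-0.2,13,0.1,0,0,0],[-0.2,14,0.1,0,0,0],[-0.2,14.6,0.1,0,0,0],[-0.2,14.6,0.1,0,0,0],[-0.2,14.6,0.1,0,0,0],[-0.2,14.6,0.1,0,0,0]]'
python3 -m handwheel '[[0,0,0,0,0,0],[0,0,0,0,0,0],[0,0,0,0,0,0],[0,0,0,0,0,0],[0,0,0,0,0,0]]' 3
```

```text
time: 31.2
tcp_pos: [0.443, 0.3007, 0.0174]
ee_rot: [-90.0, -0.1, 25.9]
wrist_force: [0.0, -0.8, -0.2]
width: 0.68
time: 31.7
tcp_pos: [0.4424, 0.2999, 0.0166]
ee_rot: [-90.0, -0.0, 25.9]
wrist_force: [0.9, -3.1, 3.1]
width: 0.412
```

```bash
python3 -m handwheel '[[-0.2,0,0,0,0,0],[-0.4,0,0,0,0,0],[-0.6,0,0,0,0,0],[-0.8,0,0,0,0,0],[-0.8,0,0,0,0,0]]'; python3 -m handwheel '[[-0.15,0,0,0,0,0],[-0.3,0,0,0,0,0],[-0.45,0,0,0,0,0],[-0.45,0,0,0,0,0]]';python3 -m handwheel '[[-0.1,0,0,0,0,0],[-0.15,0,0,0,0,0],[-0.2,0,0,0,0,0],[-0.2,0,0,0,0,0]]'
```

```text
time: 32.2
tcp_pos: [0.4364, 0.297, 0.0167]
ee_rot: [-90.0, -0.2, 25.9]
wrist_force: [5.6, -0.7, -2.5]
width: 0.413
time: 32.6
tcp_pos: [0.4329, 0.2954, 0.0168]
ee_rot: [-90.0, -0.3, 25.9]
wrist_force: [8.5, -0.5, -3.3]
width: 0.41
time: 33.0
tcp_pos: [0.4314, 0.2946, 0.0168]
ee_rot: [-90.0, -0.3, 25.9]
wrist_force: [8.8, -1.1, -4.8]
width: 0.413
```

```bash
python3 -m handwheel '[[-0.1,0,0,0,0,0],[-0.2,0,0,0,0,0],[-0.2,0,0,0,0,0]]';python3 -m handwheel '[[-0.1,0,0,0,0,0],[-0.15,0,0,0,0,0],[-0.15,0,0,0,0,0]]'
python3 - <<'E'
from h import *
for n in ('side','top'):
    p=snap(n); save(p,n+'_on.png')
    b=cv2.imread('pics/s1.png' if n=='side' else 'pics/top.png').astype(int); a=cv2.imread(f'pics/{n}_on.png').astype(int)
    sl=(slice(370,450),slice(230,380)) if n=='side' else (slice(195,310),slice(90,180))
    print(n,a[sl].mean((0,1)),b[sl].mean((0,1)),(a[sl].sum(2)>700).sum(),(b[sl].sum(2)>700).sum())
E
```

```text
time: 33.3
tcp_pos: [0.4298, 0.2939, 0.0168]
ee_rot: [-90.0, -0.3, 25.9]
wrist_force: [9.1, -0.3, -4.3]
width: 0.41
time: 33.6
tcp_pos: [0.4298, 0.2939, 0.0169]
ee_rot: [-90.0, -0.5, 25.9]
wrist_force: [13.4, 1.6, -9.3]
width: 0.412
side [122.03458333 127.13266667 127.72025   ] [132.78433333 138.49833333 139.08333333] 81 89
top [84.26917874 85.2636715  84.04144928] [94.24154589 95.4973913  97.88193237] 0 0
```

```bash
python3 -m handwheel '[[0.3,0,0,0,0,0],[0.6,0,0,0,0,0],[0.9,0,0,0,0,0],[1.2,0,0,0,0,0],[1.5,0,0,0,0,0],[1.65,0,0,0,0,0],[1.75,0,0,0,0,0],[1.75,0,0,0,0,0]]'; python3 -m handwheel '[[0,0,0,0,0,0],[0,0,0,0,0,0],[0,0,0,0,0,0],[0,0,0,0,0,0],[0,0,0,0,0,0]]' 6
python3 -m handwheel '[[0,-0.5,0,0,0,0],[0,-2,0,0,0,0],[0,-5,0,0,0,0],[0,-9,0,0,0,0],[0,-13,0,0,0,0],[0,-17,0,0,0,0],[0,-20,0,0,0,0],[-1,-22,-4,0,0,0],[-1,-22,-8,0,0,0],[-1,-22,-11,0,0,0],[-1,-22,-11,0,0,0],[-1,-22,-11,0,0,0]]'
python3 - <<'E'
from h import *
p=snap('wrist'); s=arm.state()
v,u=np.mgrid[0:480,0:640]; uv=np.c_[u.ravel(),v.ravel()]; D=depthpts(p,uv)
k=(D[:,2]>.068)&(D[:,2]<.08)&(D[:,1]>.2)&(D[:,1]<.45)&(D[:,0]<.65); 
a=np.radians(25.93); L=(D[:,:2]-[.5314,.3430])@np.array([[np.cos(a),-np.sin(a)],[np.sin(a),np.cos(a)]])*1000
kb=(D[:,2]>.05)&(D[:,2]<.068)&(np.abs(L[:,1])<15)&(L[:,0]<-80)&(L[:,0]>-140); print('knob lamp-x',np.percentile(L[kb,0],[1,50,99]),kb.sum(),'y',np.percentile(L[kb,1],[1,99]))
q=snap('side'); c=lambda im,y0,y1,x0,x1,w,h: cv2.resize(im[y0:y1,x0:x1],(w,h),interpolation=cv2.INTER_CUBIC)
t=snap('top')
A=c(p['image'],0,480,0,640,440,330); B=c(q['image'],260,480,200,420,330,330); C=c(t['image'],120,350,90,570,770,270*1)
save(p,'fin.png',np.vstack([np.hstack([A,B]),C]))
E
```

```text
time: 34.5
tcp_pos: [0.4422, 0.2999, 0.0166]
ee_rot: [-90.0, -0.1, 25.9]
wrist_force: [4.6, -2.9, 2.6]
width: 0.409
time: 35.0
tcp_pos: [0.4412, 0.2999, 0.0161]
ee_rot: [-90.0, 0.0, 25.9]
wrist_force: [-0.0, -0.1, -0.3]
width: 0.68
time: 36.2
tcp_pos: [0.4809, 0.1964, 0.2374]
ee_rot: [-90.0, -0.1, 25.8]
wrist_force: [-0.3, 0.6, 0.2]
width: 0.68
knob lamp-x [-108.88023832  -99.83960344  -81.10373747] 614 y [-14.65834601  14.25622683]
```

View pics/fin.png

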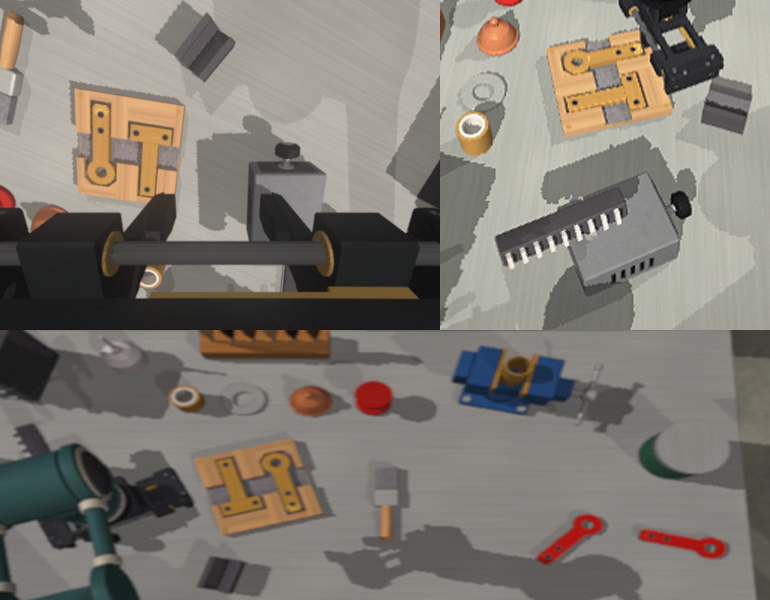

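```bash
python3 -c "
from rig import arm
print(arm.sign_off())"
```

```text
the job is handed in; nothing more can be done
None
```

Both brass brackets are lying in their own pockets the right way round. After that I pulled the lamp knob to its stop, and it is back at rest. I handed in at about 36 s.

**Last checks**
- **Brackets:** their top faces measured 19.5–20.1 mm above the bench along the parts I could see, against 20 mm if flat on the pocket floor. The wrist view hid the T bracket's shank end from that measurement, but it looks seated in the pictures.
- **Knob:** it moved 14 mm, and the force jumped from about 9 N to 13 N at the stop. Afterwards its centre was about 98 mm in front of the lamp's origin, against 99 mm at rest.
- **Bench:** the other items and both red look-alikes appear where they were. The gripper is clear of everything.

**What failed or disagreed**
- **First grasp:** the gripper closed above the eye bracket and touched nothing. The depth image and later contact with the bench put the fingertips about 10 mm behind the TCP, not 14 mm ahead as stated, so I used the measured value from then on.
- **Extra descent:** while closing on the eye bracket I lowered the fingers 4 mm further than intended, and they touched the bench at about 5 N.
- **Lamp lit:** I could not confirm this from the images. Brightness in the lamp area showed no clear change with the knob fully out, so the evidence is only the knob's travel and force.

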